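Spread the stoppers on the shaker deck and hold the deck lock open

ROBOT

A 6-joint arm with a two-finger parallel gripper is mounted at the origin on a cart in front of the work surface, level with it; the furniture and walls round the work are solid. World frame = base frame: x ahead of the robot, y to its left, z up, the work surface at z = 0. Lengths are in mm, angles in rad, forces in N, time in s.
With the tool pointing down it reaches from about 350 to 1000 mm from the base axis. Payload 7.1 kg.
Tool frame: the origin (TCP) lies between the finger pads; the fingertips stand manip.finger_overhang ahead of it and the grasp point (between the pads) lies 2 mm behind it (manip.finger_overhang is the distance from the TCP to the fingertips, in mm); z points along the fingers, y is the line along which they close (so a half turn about z gives the same grasp; the last joint's range is limited). The gripper opens to 85 mm and grips with 20 to 120 N. Pads are 22 mm wide; open, the fingers measure 114 mm over their backs; the gripper's body (76 mm by 85 mm) begins 54 mm behind the grasp point. The pads swing forward as they close: fully open they stand 13 mm farther back than shut.
Start: joints at [-1.299, 0.423, 1.63, -0, 1.089, -0.019], TCP at [179.217, -598.737, 248.319] pointing down, gripper open.
Joint ranges: [-3, 3], [-0.9, 2.11], [0.09, 2.58], [-1.31, 4.45], [0.11, 2.69], [-2.54, 2.54]. Speed limits (rad/s): [2.39, 2.39, 3.01, 3.14, 3.14, 3.14].

INTERFACE

Orientations are given as a unit quaternion [w, x, y, z].
In Python, from workcell import manip, viewer gives the robot as it stands.
- The arm moves only by the tool hand_motion, called after "Call:" as name([rows], argument=value, ...), one row to a line, values as JSON. Schema: {"type":"object","properties":{"motion":{"type":"array","items":{"type":"array","items":{"type":"number"},"minItems":5,"maxItems":5},"minItems":1,"maxItems":20},"force":{"type":"number"},"only":{"type":"string"},"quiet":{"type":"boolean"},"lines":{"type":"string"}},"required":["motion"],"additionalProperties":false}. motion is a list of rows, 1 to 20 of them, each of 5 numbers: the opening from 0.0 (shut) to 1.0 (fully open), then dx, dy, dz in cm, then a turn about the tool's z in units of 0.1 rad; each row is the pose to reach, as a shift and turn from the pose commanded when the call began, along the tool's axes at that moment; what a row does not reach only later rows make up. A row lasts 1/8 s, in which the tool goes at most 62.5 mm and 0.188 rad, less where a joint would pass 70% of its speed; a pose out of reach is approached as far as the arm can. The fingers move at their own pace and stop on an object; force is the grip in N (left out, the last holds). Time passes only in rows, so rows that do not move let the fingers close. The tool returns the time, the measured TCP pose, the force, the opening and the grip force at its end. only (a regular expression) keeps the lines of the reply that match it, lines (a string "A,B") keeps lines A to B, and quiet returns only ok. Input that does not fit is refused with a message, and nothing moves.
- manip.get_state(): the state, without advancing time (a new reading comes with each control period).
- viewer.get_image(name): name is "scene" or "top" or "wrist"; returns the picture (400x640x3 uint8, blue, green, red); there is no depth.
- viewer.get_calibration(name): a dict with "fx", "fy", "cx", "cy" (pixels), "rvec" (rotation vector, rad) and "tvec" (3), from world to camera coordinates, as OpenCV has them; the wrist camera has in their place "T_tool_cam" (4x4, takes a point from camera to tool coordinates, whose origin is the TCP and whose axes are the flange's). Camera axes: x right, y down, z forward; pixel columns grow to the right and rows downward; lengths in mm; the calibration is good to about 2 mm. The wrist camera is an equidistant fisheye: a pixel r from the principal point sees the ray r / f radians off the axis. A picture is of the moment at which its call begins: read the wrist's pose just before it. get_calibration takes no time and is no camera call.
- manip.sign_off(): hands the job in; it is judged then, once.
The state is a dict: "t": time; "joint_positions": joint angles; "joint_velocities": joint speeds; "joint_torque": joint torques, N m; "eef_pos": TCP position; "ee_rot": TCP orientation; "ft_force": force on the tool from outside, world axes, zero at the start; "torque": the same for the moment, N m; "finger_gap": opening from 0.0 (shut) to 1.0 (fully open); "grip_force": force on a finger pad.
Only numpy, scipy, OpenCV 4.12 (cv2) and the standard library are available. Lean on these libraries where they do the work, as an engineer would, in place of code of your own. Each camera call takes 0.05 s, during which the arm holds its last target. There are 200 camera calls.

TASK

Make the bench shaker ready to run: spread the heap of five rubber stoppers on its deck into one even layer, every stopper down on the deck floor with a gap of about a finger's width (15 mm) or more to the next one. Then pull the sprung lock plunger at the end of the shaker (the one with the black knob) fully up, out of its seat hole, and finish while still holding it there, without letting go. Leave the culture dish on the deck and everything else on the bench where it stands.

Things in the scene. Friction and masses are not known exactly. Their poses are not given: they have to be found in the camera images.
- shaker: Fixed bench shaker; its deck is still too. Origin on the worktop under its middle; x to the back, y left along its long side (yaw within 0.3 rad). Bare aluminium deck 200 (x) x 270 (y) mm, floor 52 mm above the worktop, rim 12 mm above the floor, inside 194 x 264. At x = 0, y = +162 and -162 mm a steel lug with a 10 mm seat hole, top at 52 mm, lies under a grey bridge.
- lock_block: The grey bridge that carries the deck lock, standing over the lug at one of the two ends of the shaker (which end varies). Origin on the worktop, on the axis of the plunger; axes parallel to the shaker's. Top of the bridge at 72 mm, 64 (x) x 30 (y) mm, with a steel collar 18 mm across up to 79 mm. Carries the plunger.
- plunger (a joint): Spring-loaded index plunger of the lock, slides straight up. 0 m = pin 12 mm deep in the seat hole of the lug; it leaves the hole at 0.012; 0.020 = hard stop, fully back. The spring pulls it down with 6 N at 0 and 14 N at 0.020, and it snaps back if let go.
- plunger_knob (a point): Middle of the gripping head of the plunger's black round knob; rises with it. The head is 28 mm across and 10 mm high (at rest from 101 to 111 mm above the worktop, this point at 106 mm); below it the knob narrows to 22 mm, underside at 83 mm.
- stud_block: The grey bridge of the same size at the other end of the shaker, with only a plain thin fixed steel stud 10 mm across on top (up to 89 mm) and no knob. Not to be used. Origin as for lock_block.
- dish: Round closed culture dish, 63 mm across, 16 mm high, loose, standing on the deck in its half toward the left (+y) end. Origin under its centre. To be left where it is.
- timer: White square bench timer, 62 x 66 x 19 mm, loose on the worktop to the right. Origin under its centre. Bystander.
- tape: Yellow tape roll lying flat, 62 mm across, 19 mm high, loose on the worktop to the right. Origin under its centre. Bystander.
- tube: Lying conical centrifuge tube with a wide screw cap, 33 x 115 x 34 mm, loose, behind the shaker to the right. Origin under its centre. Bystander.
- beaker: Clear beaker, 76 mm across, 88 mm high, loose, behind the shaker to the left. Origin under its centre. Bystander.
- felt_pen: Marker pen lying along y, 13 x 131 x 12 mm, loose, on the left. Origin under its centre. Bystander.
- stopper_0_mid (a point): Centre of a dark rubber stopper, a slightly tapered round plug 24 mm high, 25 mm across below and 27 mm on top, 15 to 35 g, standing upright on the deck at the start; this point is 12 mm above its underside. At the start: the middle one of a straight row of three that touch or nearly touch. All five are alike.
- stopper_1_mid (a point): Centre of a dark rubber stopper, a slightly tapered round plug 24 mm high, 25 mm across below and 27 mm on top, 15 to 35 g, standing upright on the deck at the start; this point is 12 mm above its underside. At the start: one end of the row. All five are alike.
- stopper_2_mid (a point): Centre of a dark rubber stopper, a slightly tapered round plug 24 mm high, 25 mm across below and 27 mm on top, 15 to 35 g, standing upright on the deck at the start; this point is 12 mm above its underside. At the start: the other end of the row. All five are alike.
- stopper_3_mid (a point): Centre of a dark rubber stopper, a slightly tapered round plug 24 mm high, 25 mm across below and 27 mm on top, 15 to 35 g, standing upright on the deck at the start; this point is 12 mm above its underside. At the start: on top of the row, across the joint between stopper_0 and stopper_1. All five are alike.
- stopper_4_mid (a point): Centre of a dark rubber stopper, a slightly tapered round plug 24 mm high, 25 mm across below and 27 mm on top, 15 to 35 g, standing upright on the deck at the start; this point is 12 mm above its underside. At the start: on top of the row, across the joint between stopper_0 and stopper_2. All five are alike.
Mind the look-alikes: they are no part of the job. What is shaped like the part that bears stopper_3_mid but white is not meant.

How it is judged:
By the outcome, as a careful person would: the job done as asked, in the order asked, and still so for the second after the job is handed in, while the arm keeps its last pose, push and grip.
It also fails if it takes over 61 s, if anything falls off the work surface, if the arm or the gripper's body presses on something with over 40 N, if the wrist force passes 120 N, or if a joint passes its speed limit or range.

## Working session

There is one attempt and no reset: what is moved stays moved. The work goes in short steps, Python scripts to look and compute and a tool call to move; the robot and the scene stay as the last step left them, time stands still between calls to the robot, and variables do not carry over. Pictures are saved under pics/ and viewed, at most 10 in all, crops included, and the job is handed in when it is done.

```bash
ls; mkdir -p pics
```

Run:
```python
from workcell import manip, viewer
import cv2
s=manip.get_state(); print({k:s[k] for k in('t','eef_pos','ee_rot','finger_gap')}, manip.finger_overhang)
for n in('scene','top'):
    cv2.imwrite(f'pics/{n}0.png',viewer.get_image(n)); print(viewer.get_calibration(n))
print(viewer.get_calibration('wrist'))
```

```text
pics
{'t': 0.0, 'eef_pos': array([ 179.08828505, -598.2407825 ,  247.53383855]), 'ee_rot': array([-7.65136324e-04,  9.89445595e-01,  1.44902795e-01, -9.14111670e-05]), 'finger_gap': 0.999592726231169} 17.0
{'fx': 436.027439181065, 'fy': 436.027439181065, 'cx': 323.49664079238846, 'cy': 199.3802876182203, 'rvec': array([ 1.73594528, -1.06560887,  0.67560251]), 'tvec': array([-200.96105183,  318.77985353,  615.66675362])}
{'fx': 480.0115120955237, 'fy': 480.0115120955237, 'cx': 319.3542806561363, 'cy': 197.1583846580164, 'rvec': array([ 2.19794956, -2.15512028,  0.07730035]), 'tvec': array([  91.48417118,  632.45225137, 1340.85195845])}
{'fx': 309.70691628693146, 'fy': 309.70691628693146, 'cx': 317.3505046914596, 'cy': 195.74848324267623, 'T_tool_cam': array([[-4.91820044e-04, -9.55408797e-01, -2.95285943e-01,
         7.56160924e+01],
       [ 9.99999822e-01, -3.69931940e-04, -4.68643124e-04,
        -7.78198104e-01],
       [ 3.38510062e-04, -2.95286121e-01,  9.55408809e-01,
        -1.25210583e+02],
       [ 0.00000000e+00,  0.00000000e+00,  0.00000000e+00,
         1.00000000e+00]])}
```

View pics/top0.png

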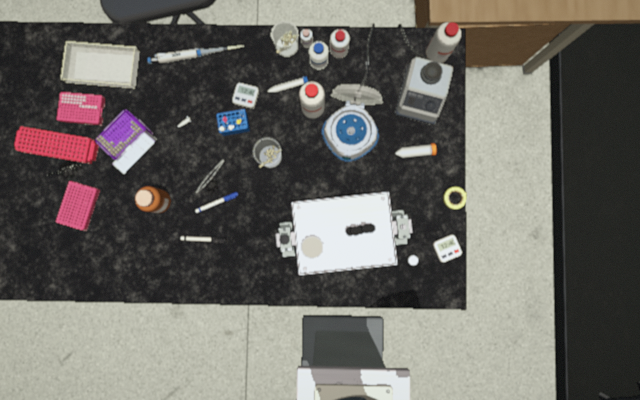

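View pics/scene0.png

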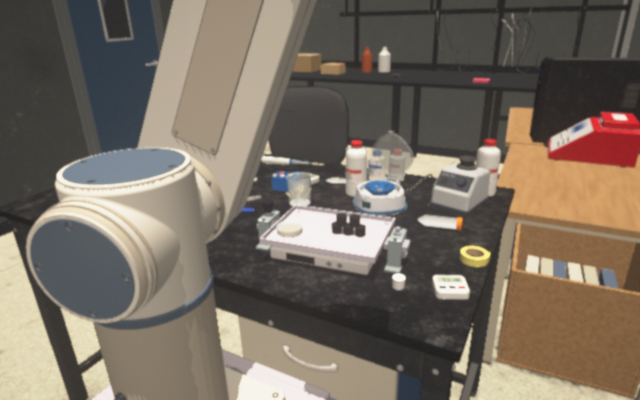

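The top view shows the shaker near (345,233), the dish at (312,246) and the heap at (360,229). The bridges are at (287,238) and (402,227). The white stopper at (413,260) is a look-alike on the worktop. I'll enlarge the crop to tell the bridges apart.

Create h.py:
```python
import cv2, numpy as np
from scipy.spatial.transform import Rotation as R
from workcell import manip, viewer
def ray(n,uv,pose=None):
    c=viewer.get_calibration(n); uv=np.atleast_2d(np.float64(uv))
    d=(uv-[c['cx'],c['cy']])/[c['fx'],c['fy']]
    if n!='wrist':
        Rm=cv2.Rodrigues(c['rvec'])[0]; o=-Rm.T@c['tvec']
        return o,np.c_[d,np.ones(len(d))]@Rm
    th=np.linalg.norm(d,axis=1,keepdims=True)
    v=np.c_[np.sin(th)*d/np.maximum(th,1e-9),np.cos(th)]
    p,q=pose; Rt=R.from_quat(np.roll(q,-1)).as_matrix(); T=c['T_tool_cam']
    return p+Rt@T[:3,3],(v@T[:3,:3].T)@Rt.T
def onplane(n,uv,z,pose=None):
    o,d=ray(n,uv,pose); return (o+d*((z-o[2])/d[:,2])[:,None]).round(1)
def wshot(name):
    s=manip.get_state(); im=viewer.get_image('wrist'); cv2.imwrite(f'pics/{name}.png',im)
    np.savez(f'pics/{name}.npz',p=s['eef_pos'],q=s['ee_rot']); return im,(s['eef_pos'],s['ee_rot'])
```

Run:
```python
from h import *
im=cv2.imread('pics/top0.png')
a=cv2.resize(im[185:280,268:428],None,fx=5,fy=5,interpolation=cv2.INTER_CUBIC)
cv2.imwrite('pics/crop0.png',a)
g=im.min(2); m=(g>190).astype(np.uint8); m[:185]=0;m[285:]=0;m[:,:285]=0;m[:,405:]=0
cs=cv2.findContours(cv2.morphologyEx(m,cv2.MORPH_OPEN,np.ones((5,5))),0,2)[0]; c=max(cs,key=cv2.contourArea)
r=cv2.minAreaRect(c); print(r); b=onplane('top',cv2.boxPoints(r),64); print(b,b.mean(0),np.linalg.norm(np.diff(b,axis=0),axis=1))
```

```text
((343.091796875, 233.36257934570312), (72.25186920166016, 106.78043365478516), 83.92753601074219)
[[ 609.2  194.9   64. ]
 [ 646.3  -98.    64. ]
 [ 449.5 -120.4   64. ]
 [ 413.   169.    64. ]] [529.5    36.375  64.   ] [295.24027503 198.07069445 291.6926636 ]
```

View pics/crop0.png

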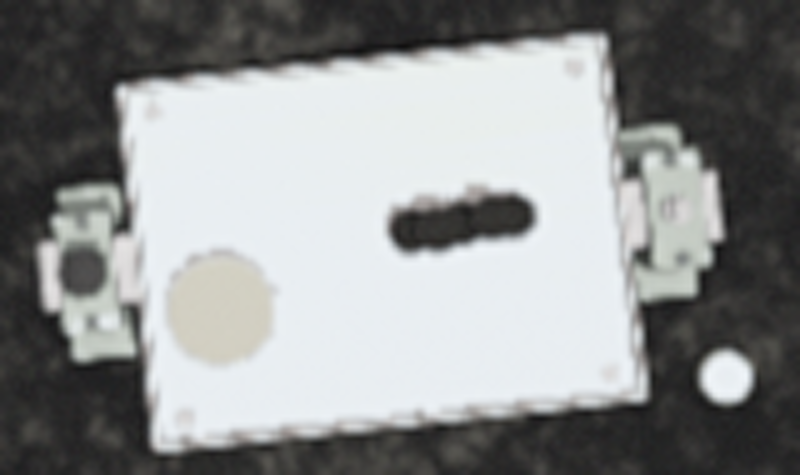

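The crop shows five candidates and settles each one:
- **Left bridge, knob at crop (83,270):** this is px (284.6,239), a dark round knob, so this is the lock.
- **Right bridge, crop (675,210):** only a thin steel stud, so not to be used.
- **Heap, crop (390–535,225):** dark stoppers, the ones to spread.
- **White plug, crop (726,377):** look-alike, ignored.
- **Dish, crop (220,307):** left where it is.

Run:
```python
from h import *
f=lambda l:np.float64(l)/5+np.array([268,185])-.4
b=onplane('top',f([(117,83),(606,33),(648,398),(155,450)]),64)
print(b,b.mean(0),np.linalg.norm(np.diff(b,axis=0),axis=1))
l=b[[0,3]].mean(0)-b[[1,2]].mean(0); yaw=-np.arctan2(l[0],l[1]); print('yaw',yaw)
l=b[[0,1]].mean(0)-b[[2,3]].mean(0); print('yaw',np.arctan2(l[1],l[0]))
print('knob',onplane('top',f([(83,270)]),111),'stud',onplane('top',f([(675,208)]),89))
print('dish',onplane('top',f([(220,307)]),68),'heap',onplane('top',f([(408,225),(517,215),(440,225),(485,217)]),100))
```

```text
[[ 614.7  181.7   64. ]
 [ 647.7  -88.2   64. ]
 [ 447.9 -112.8   64. ]
 [ 414.2  156.    64. ]] [531.125  34.175  64.   ] [271.90992994 201.30871814 270.90428199]
yaw 0.12318962706938032
yaw 0.12500061194406964
knob [[511.7 194.1 111. ]] stud [[ 551.3 -122.8   89. ]]
dish [[492.7 122.   68. ]] heap [[539.1  21.6 100. ]
 [545.6 -36.6 100. ]
 [539.4   4.5 100. ]
 [544.2 -19.5 100. ]]
```

The manual's scale: shifts go in cm and turns go in units of 0.1 rad. Converting my numbers, 530 mm is 53, -528 mm is -52.8, -1.4 rad is -14.

Call:
hand_motion([
  [1,26.5,-26.4,-2.1,-7],
  [1,26.5,-26.4,-2.1,-7],
  [1,26.5,-26.4,-2.1,-7],
  [1,26.5,-26.4,-2.1,-7],
  [1,26.5,-26.4,-2.1,-7],
  [1,26.5,-26.4,-2.1,-7],
  [1,53,-52.8,-4.2,-14],
  [1,53,-52.8,-4.2,-14],
  [1,53,-52.8,-4.2,-14],
  [1,53,-52.8,-4.2,-14],
  [1,53,-52.8,-4.2,-14],
  [1,53,-52.8,-4.2,-14],
  [1,53,-52.8,-4.2,-14],
  [1,53,-52.8,-4.2,-14],
  [1,53,-52.8,-4.2,-14],
])

```text
t: 1.98
eef_pos: [534.8, 57.9, 290.0]
ee_rot: [-0.0, 0.664, 0.748, -0.0]
ft_force: [0.3, 0.0, -0.2]
finger_gap: 1.001
grip_force: 0.0
```

Run:
```python
from h import *
im,p=wshot('w1'); print(p,manip.get_state()['joint_positions'])
```

```text
(array([534.83331236,  57.89540649, 290.04816689]), array([-2.59036772e-04,  6.63971105e-01,  7.47758070e-01, -4.17120369e-04])) [ 8.55963122e-02  2.46993085e-01  1.78253076e+00 -1.54629713e-04
  1.11268900e+00 -3.25900675e-02]
```

View pics/w1.png

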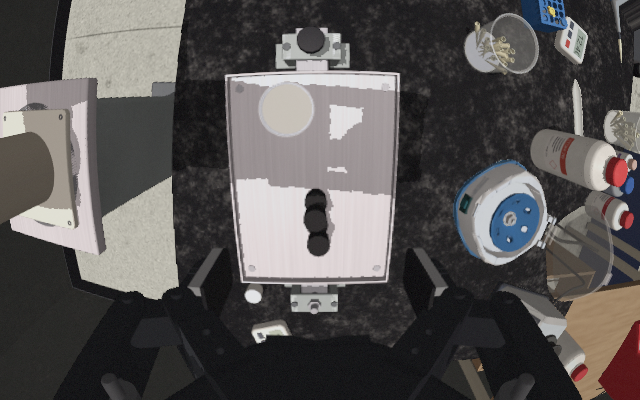

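Wrist view: knob at (311,40), dish at (286,109), heap at (316,200–250), stud at (314,306), all where the top view put them. I'll enlarge the heap.

Run:
```python
from h import *
im=cv2.imread('pics/w1.png')
c=im[180:262,270:370]; c=np.uint8(np.clip(255*(c/255.)**.6,0,255))
cv2.imwrite('pics/crop1.png',cv2.resize(c,None,fx=7,fy=7,interpolation=cv2.INTER_CUBIC))
```

```text
(no output)
```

View pics/crop1.png

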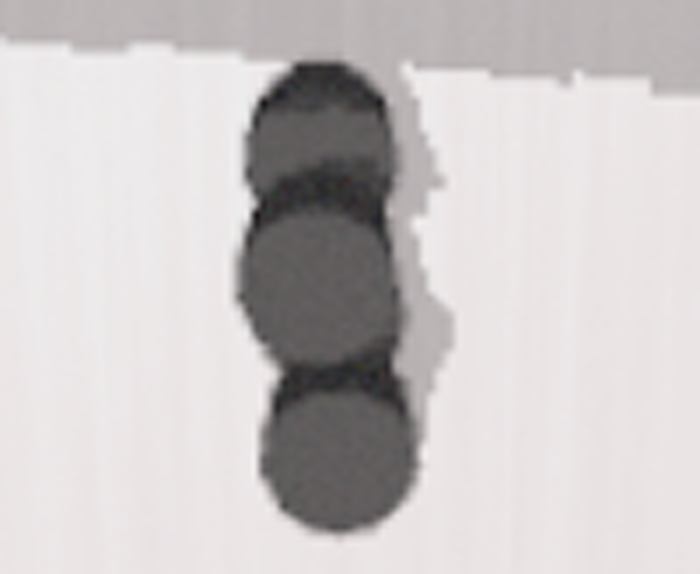

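The crop shows both top stoppers, with faces centred at (318,287) and (338,460). The near row stopper's face is partly hidden, centred at about (319,168).

Add to h.py:
```python
def tool(dw,q):   # world shift -> tool axes
    return (R.from_quat(np.roll(q,-1)).as_matrix().T@np.float64(dw)).round(1)
C=np.array([531.,34.]);YAW=.124
def sh(p): # world->shaker xy
    c,s=np.cos(YAW),np.sin(YAW); return ((np.asarray(p)[...,:2]-C)@np.array([[c,-s],[s,c]])).round(1)
def wo(p):
    c,s=np.cos(YAW),np.sin(YAW); return (np.float64(p)@np.array([[c,s],[-s,c]])+C).round(1)
```

Run:
```python
from h import *
d=np.load('pics/w1.npz');P=(d['p'],d['q'])
f=lambda l:np.float64(l)/7+np.array([270,180])-.43
w=lambda uv,z:(lambda a:print(z,a.tolist(),sh(a).tolist()))(onplane('wrist',uv,z,P))
w(f([(318,287),(338,460)]),100); w(f([(319,168)]),76)
w([(311,40)],111); w([(286,109)],68); w([(314,306)],89)
w([(226,75),(399,74),(387,282),(242,283)],64)
print(tool([1,0,0],P[1]),tool([0,1,0],P[1]))
```

```text
100 [[537.9, 8.4, 100.0], [544.6, -21.2, 100.0]] [[3.7, -26.3], [6.7, -56.5]]
76 [[536.6, 19.9, 76.0]] [[3.8, -14.7]]
111 [[512.2, 195.2, 111.0]] [[1.3, 162.3]]
68 [[491.8, 123.1, 68.0]] [[-27.9, 93.3]]
89 [[550.9, -116.0, 89.0]] [[1.2, -151.3]]
64 [[417.7, 156.9, 64.0], [613.4, 180.4, 64.0], [647.0, -84.9, 64.0], [450.6, -110.6, 64.0]] [[-97.2, 136.0], [99.9, 135.1], [100.4, -132.3], [-97.7, -133.5]]
[-0.1  1.  -0. ] [ 1.   0.1 -0. ]
```

Both cameras agree on every point. Plan, in the shaker frame: the row ends near (4,-15) and (7,-70) can stay, since their gap of about 28 mm is already enough. I'll move the two top stoppers and the middle one to (-52,-45), (55,-43) and (35,40). First is the top one at (3.7,-26.3).

To row units: -25 mm is -2.5, -3 mm is -0.3.

Call:
hand_motion([
  [0.6,-2.5,-0.2,6,0],
  [0.6,-4.95,-0.3,11,0],
  [0.6,-4.95,-0.3,15.5,0],
  [0.6,-4.95,-0.3,18,0],
  [0.6,-4.95,-0.3,19.4,0],
  [0.6,-4.95,-0.3,19.4,0],
  [0.2,-4.95,-0.3,19.4,0],
  [0.2,-4.95,-0.3,19.4,0],
  [0.2,-4.95,-0.3,19.4,0],
  [0.2,-4.95,-0.3,19.4,0],
], force=25)

```text
t: 3.28
eef_pos: [539.3, 9.5, 97.5]
ee_rot: [0.001, 0.663, 0.748, 0.001]
ft_force: [-1.4, -1.3, 7.7]
finger_gap: 0.293
grip_force: 24.7
```

```bash
python3 -c "
from h import *
print(sh(manip.get_state()['eef_pos']))"
```

```text
[  5.2 -25.3]
```

Call:
hand_motion([
  [0.2,0,0,-3,0],
  [0.2,0,0,-3,0],
  [0.2,-1.8,5,-2.5,0],
  [0.2,-1.8,5,0,0],
  [0.2,-1.8,5,1.5,0],
  [0.2,-1.8,5,2.3,0],
  [0.2,-1.8,5,2.3,0],
  [0.45,-1.8,5,2.3,0],
  [0.45,-1.8,5,2.3,0],
  [0.45,-1.8,5,-4,0],
  [0.6,-1.8,5,-10,0],
  [0.6,-1.8,5,-10,0],
])

```text
t: 4.78
eef_pos: [593.5, -2.4, 201.5]
ee_rot: [0.004, 0.663, 0.748, 0.003]
ft_force: [-0.6, 0.2, -1.0]
finger_gap: 0.601
grip_force: 0.0
```

Run:
```python
from h import *
im,p=wshot('w2'); print(p,sh(p[0]))
m=((im.max(2)<125)*255).astype(np.uint8)
cv2.imwrite('pics/w2c.png',cv2.resize(im[100:350,150:490],None,fx=2.3,fy=2.3,interpolation=cv2.INTER_CUBIC))
```

```text
(array([593.46339979,  -2.38334013, 201.54682195]), array([0.00378057, 0.66337959, 0.74826679, 0.00316891])) [ 57.5 -43.8]
```

View pics/w2c.png

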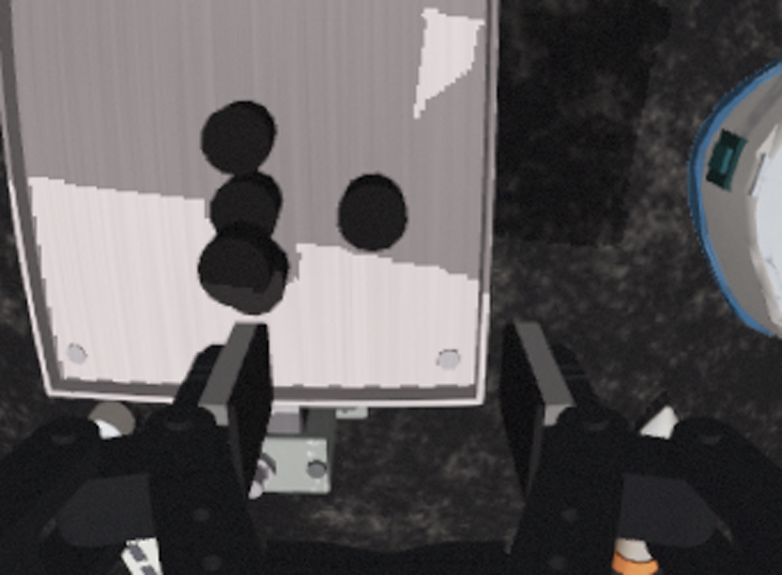

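The first stopper stands on the floor at crop (372,212). The other top one is at (243,268). Row tops are at (240,137) and (247,208).

Run:
```python
from h import *
d=np.load('pics/w2.npz');P=(d['p'],d['q'])
f=lambda l:np.float64(l)/2.3+np.array([150,100])-.28
for uv,z in(([(199,262),(289,275),(243,268)],100),([(240,137),(247,208),(372,212)],76)): print(sh(onplane('wrist',f(uv),z,P)).tolist())
```

```text
[[-6.2, -52.2], [25.3, -57.1], [9.3, -54.5]]
[[6.3, -13.2], [7.4, -39.9], [53.8, -41.8]]
```

To row units: -49.5 mm is -4.95, -12.5 mm is -1.25.

Call:
hand_motion([
  [0.48,-1.25,-4.95,2,0],
  [0.48,-1.25,-4.95,6,0],
  [0.48,-1.25,-4.95,9,0],
  [0.48,-1.25,-4.95,10.4,0],
  [0.48,-1.25,-4.95,10.4,0],
  [0.2,-1.25,-4.95,10.4,0],
  [0.2,-1.25,-4.95,10.4,0],
  [0.2,-1.25,-4.95,10.4,0],
], force=25)

```text
t: 5.82
eef_pos: [543.1, -20.7, 93.1]
ee_rot: [0.001, 0.663, 0.748, 0.0]
ft_force: [0.2, -0.3, -0.5]
finger_gap: 0.292
grip_force: 24.5
```

```bash
python3 -c "
from h import *
print(sh(manip.get_state()['eef_pos']))"
```

```text
[  5.3 -55.8]
```

To row units: -57 mm is -5.7, -30 mm is -3.

Call:
hand_motion([
  [0.2,0,0,-3,0],
  [0.2,0,0,-3,0],
  [0.2,1.1,-5.7,-2.5,0],
  [0.2,1.1,-5.7,0,0],
  [0.2,1.1,-5.7,1.4,0],
  [0.2,1.1,-5.7,2.2,0],
  [0.2,1.1,-5.7,2.2,0],
  [0.45,1.1,-5.7,2.2,0],
  [0.45,1.1,-5.7,2.2,0],
  [0.45,1.1,-5.7,-4,0],
  [0.6,1.1,-5.7,-10,0],
  [0.6,4,-3,-10,0],
  [0.6,4,-3,-10,0],
])

```text
t: 7.45
eef_pos: [509.9, 16.6, 193.9]
ee_rot: [0.001, 0.663, 0.749, 0.001]
ft_force: [-0.5, 0.3, 0.7]
finger_gap: 0.603
grip_force: 0.0
```

Run:
```python
from h import *
im,p=wshot('w3'); print(p,sh(p[0]))
cv2.imwrite('pics/w3c.png',cv2.resize(im[100:350,150:490],None,fx=2.3,fy=2.3,interpolation=cv2.INTER_CUBIC))
```

```text
(array([509.933181  ,  16.62317287, 193.88565787]), array([0.00145977, 0.66277919, 0.74881204, 0.00146198])) [-23.1 -14.6]
```

View pics/w3c.png

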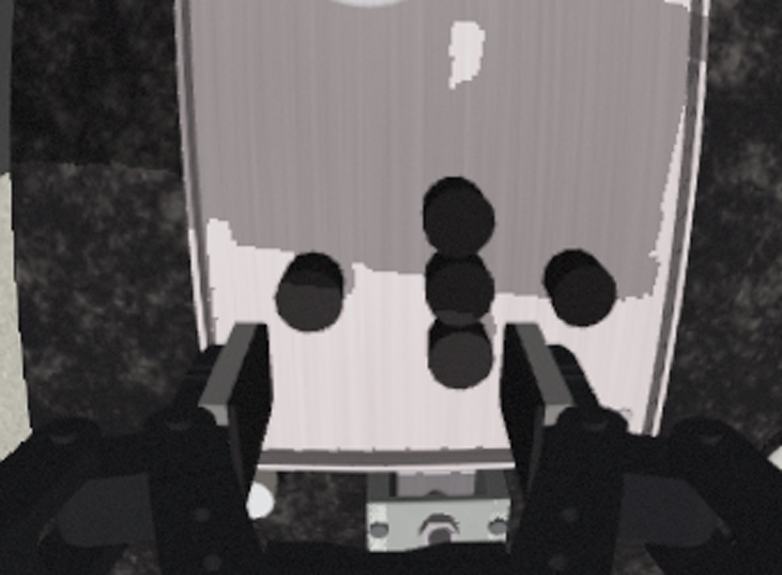

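All five are now on the floor. Tops are at crop (309,298), (458,221), (460,292), (460,354) and (583,292). The middle one comes out next.

Run:
```python
from h import *
d=np.load('pics/w3.npz');P=(d['p'],d['q'])
f=lambda l:np.float64(l)/2.3+np.array([150,100])-.28
print(sh(onplane('wrist',f([(309,298),(458,221),(460,292),(460,354),(583,292)]),76,P)).tolist())
print('floor rim',sh(onplane('wrist',f([(189,180),(697,180)]),64,P)).tolist())
```

```text
[[-51.1, -43.5], [3.4, -13.6], [5.0, -41.2], [6.0, -67.4], [52.5, -42.1]]
floor rim [[-96.6, -0.8], [100.4, -0.8]]
```

Taking the middle out would bring the fingers close to the side stoppers. It is cleaner to shift the two row ends outward along the row. First, the near end moves +30 along the row.

Call:
hand_motion([
  [0.5,0.1,2.65,2,0],
  [0.5,0.1,2.65,6,0],
  [0.5,0.1,2.65,10,0],
  [0.5,0.1,2.65,11.3,0],
  [0.5,0.1,2.65,11.9,0],
  [0.5,0.1,2.65,11.9,0],
  [0.2,0.1,2.65,11.9,0],
  [0.2,0.1,2.65,11.9,0],
  [0.2,0.1,2.65,11.9,0],
], force=25)

```text
t: 8.62
eef_pos: [535.1, 19.6, 74.6]
ee_rot: [0.001, 0.663, 0.748, 0.001]
ft_force: [-0.7, -1.1, 6.7]
finger_gap: 0.296
grip_force: 24.7
```

Call:
hand_motion([
  [0.2,0,0,-2,0],
  [0.2,1.5,0,-2,0],
  [0.2,3,0,-1.8,0],
  [0.2,3,0,-0.6,0],
  [0.2,3,0,-0.1,0],
  [0.2,3,0,-0.1,0],
  [0.45,3,0,-0.1,0],
  [0.45,3,0,-0.1,0],
  [0.45,3,0,-4,0],
  [0.5,0,0,-6,0],
  [0.5,-5.4,0.2,-6,0],
  [0.5,-5.4,0.2,-6,0],
  [0.5,-5.4,0.2,-6,0],
])

```text
t: 10.25
eef_pos: [542.3, -33.9, 132.8]
ee_rot: [-0.0, 0.664, 0.748, -0.0]
ft_force: [1.0, 0.9, 0.0]
finger_gap: 0.499
grip_force: 0.0
```

```bash
python3 -c "
from h import *
p=manip.get_state()['eef_pos'];print(p,sh(p))"
```

```text
[542.28605678 -33.94208954 132.8247867 ] [  2.8 -68.8]
```

To row units: 56 mm is 5.6, 3 mm is 0.3.

Call:
hand_motion([
  [0.43,-0.15,0.3,2,0],
  [0.43,-0.15,0.3,4.5,0],
  [0.43,-0.15,0.3,5.6,0],
  [0.43,-0.15,0.3,5.95,0],
  [0.2,-0.15,0.3,5.95,0],
  [0.2,-0.15,0.3,5.95,0],
  [0.2,-0.15,0.3,5.95,0],
], force=25)

```text
t: 11.12
eef_pos: [546.3, -35.0, 74.4]
ee_rot: [0.0, 0.663, 0.748, 0.0]
ft_force: [-1.1, -0.1, -0.7]
finger_gap: 0.29
grip_force: 24.6
```

Call:
hand_motion([
  [0.2,0,0,-2,0],
  [0.2,-1.5,0,-2,0],
  [0.2,-3,0,-1.8,0],
  [0.2,-3,0,-0.6,0],
  [0.2,-3,0,-0.1,0],
  [0.2,-3,0,-0.1,0],
  [0.45,-3,0,-0.1,0],
  [0.45,-3,0,-0.1,0],
  [0.45,-3,0,-5,0],
  [0.5,2,0,-10,0],
  [0.5,7,0,-13,0],
  [0.5,12,0,-18,0],
  [0.5,12,0,-18,0],
  [0.5,12,0,-18,0],
])

```text
t: 12.88
eef_pos: [531.5, 84.5, 254.0]
ee_rot: [0.0, 0.663, 0.749, 0.0]
ft_force: [0.6, -0.0, -1.3]
finger_gap: 0.498
grip_force: 0.0
```

Run:
```python
from h import *
im,p=wshot('w4'); print(p,sh(p[0]))
cv2.imwrite('pics/w4c.png',cv2.resize(im[0:340,120:520],None,fx=1.75,fy=1.75,interpolation=cv2.INTER_CUBIC))
```

```text
(array([531.51029524,  84.51208809, 253.95521761]), array([3.95345677e-04, 6.62892088e-01, 7.48714804e-01, 2.57264126e-04])) [ 6.8 50.1]
```

View pics/w4c.png

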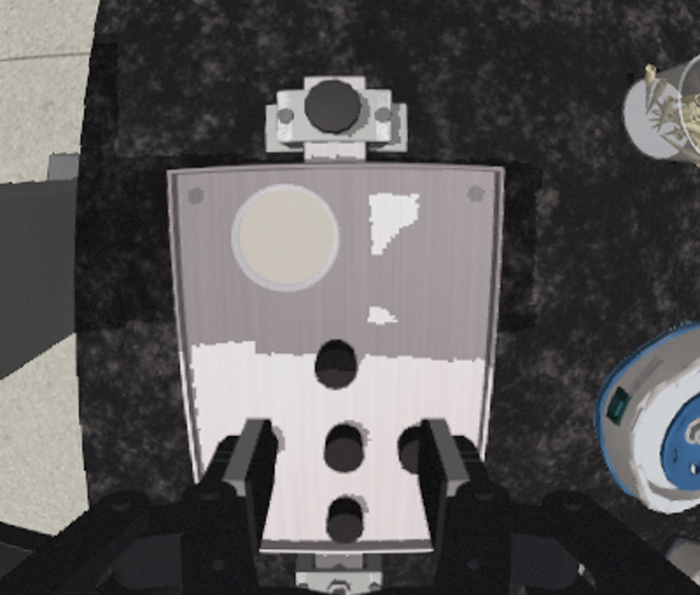

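The four visible stoppers stand apart on the floor, and the fifth was last seen on the left and not touched since. The knob is at crop (333,106) and the dish is untouched at (286,237).

Run:
```python
from h import *
d=np.load('pics/w4.npz');P=(d['p'],d['q'])
f=lambda l:np.float64(l)/1.75+np.array([120,0])-.21
for uv,z in(([(333,106)],111),([(286,237)],68),([(336,364),(344,448),(345,520)],76)):
  a=onplane('wrist',f(uv),z,P);print(a.tolist(),sh(a).tolist())
k=onplane('wrist',f([(333,106)]),111,P)[0]
print(tool(np.r_[k[:2],104]-P[0],P[1]))
```

```text
[[511.9, 196.3, 111.0]] [[1.1, 163.4]]
[[492.2, 124.0, 68.0]] [[-27.4, 94.1]]
[[529.6, 53.6, 76.0], [541.1, -1.7, 76.0], [548.5, -57.5, 76.0]] [[1.0, 19.6], [5.6, -36.7], [6.0, -93.0]]
[113.4  -6.1 149.9]
```

To row units: 112.5 mm is 11.25, -6 mm is -0.6.

Call:
hand_motion([
  [0.6,5.6,-0.3,3,0],
  [0.6,11.25,-0.6,6,0],
  [0.6,11.25,-0.6,10,0],
  [0.6,11.25,-0.6,13,0],
  [0.6,11.25,-0.6,14.5,0],
  [0.6,11.25,-0.6,14.9,0],
  [0.6,11.25,-0.6,14.9,0],
  [0.2,11.25,-0.6,14.9,0],
  [0.2,11.25,-0.6,14.9,0],
  [0.2,11.25,-0.6,14.9,0],
  [0.2,11.25,-0.6,14.9,0],
], force=90)

```text
t: 14.3
eef_pos: [511.5, 195.1, 106.3]
ee_rot: [-0.0, 0.663, 0.748, -0.0]
ft_force: [-6.4, -1.1, 10.4]
finger_gap: 0.285
grip_force: 87.7
```

```bash
python3 -c "
from h import *
p=manip.get_state()['eef_pos'];print(p,sh(p))"
```

```text
[511.49842012 195.09991539 106.30004121] [  0.6 162.3]
```

Call:
hand_motion([
  [0.2,0,0,-0.3,0],
  [0.2,0,0,-0.7,0],
  [0.2,0,0,-1.1,0],
  [0.2,0,0,-1.5,0],
  [0.2,0,0,-1.8,0],
  [0.2,0,0,-2,0],
  [0.2,0,0,-2.1,0],
  [0.2,0,0,-2.1,0],
], force=100)

```text
t: 15.3
eef_pos: [511.5, 195.1, 125.5]
ee_rot: [-0.0, 0.663, 0.748, -0.001]
ft_force: [-4.3, 1.6, -13.8]
finger_gap: 0.281
grip_force: 98.8
```

Run:
```python
from h import *
for n in('scene','wrist'):
    cv2.imwrite(f'pics/{n}5.png',viewer.get_image(n))
a=cv2.resize(cv2.imread('pics/scene5.png')[180:290,210:430],None,fx=3.6,fy=3.6,interpolation=cv2.INTER_CUBIC)
cv2.imwrite('pics/s5c.png',a)
s=manip.get_state();print(s['eef_pos'],s['ft_force'],s['finger_gap'])
```

```text
[511.52237392 195.03848195 125.50698464] [ -3.50485775   1.24327396 -14.26565163] 0.2803616073285762
```

View pics/s5c.png

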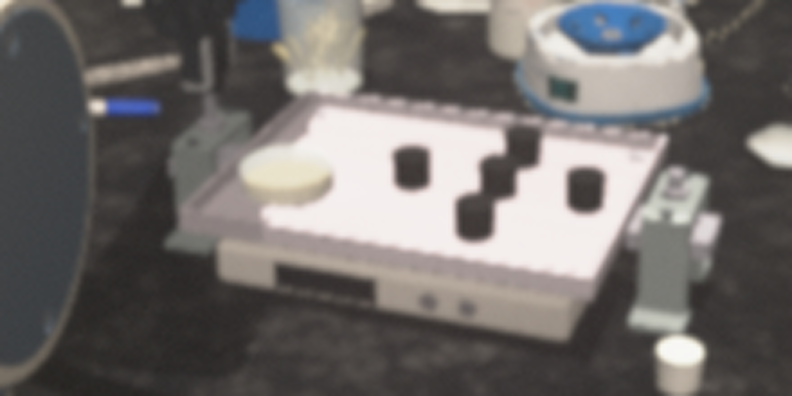

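All five stoppers stand apart on the deck. The 14 N pull matches a nearly withdrawn plunger. I'll raise it slightly more to feel the hard stop.

To row units: -2 mm is -0.2, -1 mm is -0.1.

Call:
hand_motion([
  [0.2,0,0,-0.1,0],
  [0.2,0,0,-0.2,0],
  [0.2,0,0,-0.2,0],
  [0.2,0,0,-0.2,0],
])

```text
t: 15.9
eef_pos: [511.4, 195.0, 126.7]
ee_rot: [-0.0, 0.663, 0.748, -0.001]
ft_force: [-1.9, 2.1, -26.2]
finger_gap: 0.278
grip_force: 100.2
```

At 26 N it is on the hard stop. I'll hold for a second to check it doesn't creep.

Call:
hand_motion([
  [0.2,0,0,0,0],
  [0.2,0,0,0,0],
  [0.2,0,0,0,0],
  [0.2,0,0,0,0],
  [0.2,0,0,0,0],
  [0.2,0,0,0,0],
  [0.2,0,0,0,0],
  [0.2,0,0,0,0],
])

```text
t: 16.9
eef_pos: [511.4, 195.0, 126.7]
ee_rot: [-0.0, 0.663, 0.748, -0.001]
ft_force: [-2.1, 1.9, -25.8]
finger_gap: 0.281
grip_force: 100.2
```

Stable, so I'm handing in.

```bash
python3 -c "
from workcell import manip; print(manip.sign_off())"
```

```text
the job is handed in; nothing more can be done
None
```

The job is handed in at about 17 s: all five stoppers stand on the deck floor with gaps of roughly 25 mm or more, and the arm is still holding the lock plunger up on its hard stop (26 N, steady for a second); the dish was not touched.

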